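# Release a casting mould: spin the wing nut up and swing the hold-down bar aside

## Task

Release the wooden mould frame: with fingertip strokes against its wings, spin the yellow wing nut counter-clockwise (seen from above) up its stud until its top is about level with the end of the stud, leaving it on the stud. Then push the red peg round so that the blue hold-down bar swings off the mould towards the robot and no part of it is over the wood. Only push with the fingertips: do not grip the nut or the bar, do not force them, and leave the mould, the tools and everything else lying where they are.

Things in the scene. Friction and masses are not known exactly. Their poses are not given: they have to be found in the camera images.
- board: Fixed plywood casting board, 290 x 360 mm, 18 mm thick; spans x -145..145, y -110..250 mm in its own frame. Origin: on the table directly below the stud; z up, x roughly away from the robot. It carries a packing block 50 x 50 mm around the stud (top 62 mm above the table) and the dark vertical stud, 15 mm thick.
- stud_top (a point): Centre of the stud's top end, 113.7 mm above the table.
- post_top (a point): Top centre of a fixed dark upright wooden post, 24 x 24 mm, at (0, -80) mm from the stud in the board's frame, rising to 168 mm above the table. It blocks the gripper's body from circling the nut: stroke on the +y side (about 220 degrees about the stud are free), lift out, go back and stroke again.
- wing_nut: Yellow wing nut on the stud. Origin: centre of its underside; wings along its +x and -x. Hub 30 mm across, 26 mm high. Wings 10 mm thick, reaching 55 mm from the axis; each ends in a flat upright round ear, 26 mm diameter, centre 42 mm from the axis, 13 mm above the origin. Turns easily (0.06 N m, about 1.5 N at the ear), stays where left, rises 10 mm per counter-clockwise turn.
- nut_turn (a joint): Turn of the wing nut, rad, positive counter-clockwise from above (unscrewing, rising 1.59 mm per rad). At 0 its wings lie along the board's x axis and its underside is 75 mm above the table; starts between 0 and 1.6. Its top is level with the stud's end at 8.0; a stop prevents more than 11.5.
- nut_wing (a point): Centre of one ear of the wing nut, 42 mm from the axis.
- bar: Blue flat hold-down bar, 30 mm wide, 8 mm thick, pivoted on the stud under the nut, reaching 125 mm from the axis along its own +y, lying over the near rail of the mould. Origin on the stud axis at its underside, 64 mm above the table. Turned by about 1.5 N at the peg; stays where it is left.
- bar_swing (a joint): Swing of the bar, rad, positive counter-clockwise from above. At 0 it points along the board's +y, across the mould's rail (starts within 0.2 of that); at 1.57 it points along the board's -x, towards the robot. Stops at -0.4 and 2.2. No part of it is over the mould above 1.25.
- bar_peg (a point): Red upright peg on the bar, 14 mm diameter, 105 mm from the stud axis; the point is its mid-height, 87 mm above the table (peg from 72 to 102 mm).
- mould: Loose light-wood rectangular mould frame on the board, outside 240 x 170 mm, rails 25 mm thick and 45 mm high (top 63 mm above the table), 0.8 kg. Origin: centre of its underside; it lies with its centre 140 mm to the board's +y from the stud, so the near rail runs 55 to 80 mm from the stud axis. Not to be moved.
- spare_nut: Loose grey steel wing nut of the same shape lying flat inside the mould. Leave alone.
- offcut: Wooden offcut 50 x 75 x 24 mm lying on the board on the robot's side. Origin: centre of its underside. Leave alone.
- tape: Roll of orange tape, 100 mm diameter, 45 mm high, on the table left of the board. Leave alone.
- hammer: Hammer lying on the table on the right. Leave alone.
- trowel: Steel trowel with a blue handle lying on the table on the right. Leave alone.
- nail_tin: Open aluminium tin, 90 mm wide, 75 mm high, on the table on the left. Leave alone.
- oil_can: Green can, 70 mm wide, 150 mm high, on the table on the left. Leave alone.

How it is judged:
By the outcome, as a careful person would: the job done as asked, in the order asked, and still so for the second after the job is handed in, with the robot touching nothing.
It also fails if it takes over 54 s, if anything falls off the work surface, if the arm or the gripper's body presses on something with over 40 N, if the wrist force passes 120 N, or if a joint passes its speed limit or range.

## Robot

A 6-joint arm with a two-finger parallel gripper is mounted at the origin on the work surface. World frame = base frame: x ahead of the robot, y to its left, z up, the work surface at z = 0. Lengths are in mm, angles in rad, forces in N, time in s.
With the tool pointing down it reaches from about 350 to 975 mm from the base axis. Payload 7.1 kg.
Tool frame: the origin (TCP) lies at the very end of the fingers, on their centre line; the grasp point (between the pads) lies 19 mm behind it; z points along the fingers, x is the direction in which the jaws open and shut, and the axes are right-handed (so a half turn about z gives the same grasp; the last joint's range is limited). The gripper opens to 88 mm and grips with 3 to 60 N. Pads are 20 mm wide; open, the fingers measure 115 mm over their backs; the gripper's body (75 mm by 178 mm) begins 61 mm behind the grasp point.
Start: joints at [-1.266, 0.423, 1.63, -0, 1.089, -0.019], TCP at [198.874, -592.498, 222.675] pointing down, gripper open.
Joint ranges: [-3, 3], [-0.9, 2.11], [0.09, 2.58], [-1.31, 4.45], [0.11, 2.69], [-2.54, 2.54]. Speed limits (rad/s): [2.39, 2.39, 3.01, 3.14, 3.14, 3.14].

## Interface

Orientations are given as a rotation vector (axis times angle).
In Python, from workcell import ctrl gives the robot as it stands. The module is installed in compiled form; this text tells all that it offers.
- The arm moves only by the tool move_arm, never from a script. Its argument "motion" is a list of rows, each a list of 2 entries, a list of its own where there are three numbers: the shift along the tool's x, y, z normalised to -1 to 1, where 1 is 150 mm, then the turn, a rotation vector about the tool's x, y, z normalised to -1 to 1, where 1 is 60 degrees. In form: [[[x, y, z], [rx, ry, rz]], ...]. A call has exactly 5 rows; each row is the pose to reach, as a shift and turn from the pose commanded when the call began, along the tool's axes at that moment; what a row does not reach only later rows make up. A row lasts 1/8 s, in which the tool goes at most 62.5 mm and 10.7 degrees, less where a joint would pass 70% of its speed; a pose out of reach is approached as far as the arm can. A call with a number of a shift or a turn outside -1 to 1 is refused whole. A call with a gripper value outside its range is refused whole. "gripper" is the opening, from 0 (shut) to 1 (fully open), set as the call begins (left out, the last holds). The fingers move at their own pace and stop on an object; the grip force is fixed at half the most. Time passes only in rows, so rows that repeat a pose let the fingers close, or fill a call up. It gives the time, the measured TCP pose, the force and the opening at its end, in the units of the state.
- ctrl.get_obs(): the state, without advancing time (a new reading comes with each control period).
- ctrl.get_image(name): name is "scene" or "top"; returns a dict with "pixels" (384x512x3 uint8, red, green, blue), "camera_matrix" (3x3 intrinsics, pixels), "R" (3x3) and "t" (3): a world point X has camera coordinates R X + t. Camera axes: x right, y down, z forward; pixel columns grow to the right and rows downward; lengths in mm; the calibration is good to about 2 mm. A picture is of the moment at which its call begins. There is no depth.
- ctrl.close_job(): hands the job in, once; it reports no verdict.
Trained networks look in the newest picture that a camera, given by its name, has taken for a name from the list of things; names that differ only in an ending like _2 or _b are one class to them, and where a whole thing is asked for, a point or a joint stands for the part that bears it (a point fixed in the world has none). Each returns a list of dicts, best first, with "p" (0 to 1); they miss things now and then, are a little off and sometimes report something else, mostly with a low value. They report only what shows in the picture. A call takes as long as a camera call.
- ctrl.boxes_of(camera, name): "location" ([x, y, z] in mm, in world coordinates, good to about 4 mm: the middle of the surface that is visible of it).
- ctrl.regions_of(camera, name): "mask" (384x512 bool, what is visible of it).
- ctrl.pinpoint(camera, name): "location" ([x, y, z] in mm, in world coordinates, good to about 4 mm: a listed point, or the origin of a listed thing).
The state is a dict: "t": time; "qpos": joint angles; "qvel": joint speeds; "joint_torque": joint torques, N m; "ee_pos": TCP position; "orientation": TCP orientation; "ft_force": force on the tool from outside, world axes, zero at the start; "moment": the same for the moment, N m; "width": finger opening in mm.
Only numpy, scipy, OpenCV 4.12 (cv2) and the standard library are available. Lean on these libraries where they do the work, as an engineer would, in place of code of your own. Each camera call takes 0.05 s, during which the arm holds its last target.

## Working session

There is one attempt and no reset: what is moved stays moved. The work goes in short steps, Python scripts to look and compute and a tool call to move; the robot and the scene stay as the last step left them, time stands still between calls to the robot, and variables do not carry over. Pictures are saved under pics/ and viewed, and the job is handed in when it is done.

Besides the shell and the picture viewer there is one more tool, called after ">>>" as name(argument=value, ...), one argument or row to a line, values as JSON. move_arm: Moves the arm, as the interface text tells. Its arguments: {"type":"object","properties":{"motion":{"type":"array","items":{"type":"array"}},"gripper":{"type":"number"}},"required":["motion"]}

```bash
mkdir -p pics; python3 - <<'E'
from workcell import ctrl
import cv2,numpy as np
o=ctrl.get_obs();print(o)
for c in("scene","top"):
    im=ctrl.get_image(c);cv2.imwrite(f"pics/{c}0.png",im["pixels"][:,:,::-1])
    print(c,im["camera_matrix"],im["R"],im["t"])
    for n in("stud_top","post_top","wing_nut","nut_wing","bar_peg","bar","board","mould"):
        print(n,[(np.round(d["location"],1).tolist(),round(d["p"],2)) for d in ctrl.pinpoint(c,n)[:3]])
print(ctrl.get_obs()["t"])
E
```

```text
{'t': 0.0, 'qpos': array([-1.26601144e+00,  4.23855980e-01,  1.63069678e+00,  3.31432305e-06,
        1.08860605e+00, -1.89893583e-02]), 'qvel': array([ 0.00043573,  0.00051664,  0.00021041,  0.00040236, -0.0005745 ,
       -0.00078858]), 'joint_torque': array([ 3.25733308e-03, -5.44616854e+01, -2.73662961e+01,  6.47116243e-02,
        2.27025751e-02, -1.02837037e-04]), 'ee_pos': array([ 198.70324345, -591.97439891,  221.88958873]), 'orientation': array([-2.54968419e+00,  1.83379409e+00,  1.96621927e-03]), 'ft_force': array([-0.12499192,  0.64158886, -0.34829408]), 'moment': array([ 0.00733434, -0.00761815, -0.01213384]), 'width': 87.47114078641742}
scene [[357.74535702   0.         252.774363  ]
 [  0.         357.74535702 192.75614825]
 [  0.           0.           1.        ]] [[ 0.01854479  0.99974237  0.01308727]
 [ 0.65505371 -0.00225995 -0.75557894]
 [-0.7553547   0.02258491 -0.65492686]] [ -36.81756469 -252.59068901 1555.04836633]
stud_top [([552.7, -116.6, 115.0], 0.91), ([621.7, 481.6, 0.6], 0.23)]
post_top [([537.9, -188.0, 170.0], 0.82)]
wing_nut [([555.3, -113.1, 74.8], 0.52)]
nut_wing [([598.9, 195.7, -0.7], 0.73), ([593.3, -99.8, 90.2], 0.59), ([464.1, 500.7, -1.4], 0.18)]
bar_peg []
bar [([553.4, -109.9, 68.8], 0.79)]
board [([555.5, -113.2, -0.6], 0.82)]
mould []
top [[459.18905053   0.         254.87913451]
 [  0.         459.18905053 192.3229095 ]
 [  0.           0.           1.        ]] [[ 0.01224242 -0.99987441  0.01006401]
 [-0.99525784 -0.01315597 -0.0963782 ]
 [ 0.09649849 -0.00883638 -0.99529391]] [  23.174846    527.31198341 1541.07113043]
stud_top [([552.5, -114.8, 110.8], 0.93)]
post_top [([536.2, -189.7, 171.6], 0.79)]
wing_nut [([556.8, -116.5, 74.1], 0.41)]
nut_wing [([434.9, -139.4, 19.1], 0.64), ([592.4, -99.7, 88.7], 0.48)]
bar_peg [([566.1, -12.1, 85.1], 0.59)]
bar []
board [([551.1, -110.2, 0.3], 0.66), ([592.5, 26.2, 16.6], 0.15)]
mould [([565.0, -12.2, 86.0], 0.67)]
0.9
```

```bash
python3 - <<'E'
import cv2
a=cv2.imread("pics/scene0.png");b=cv2.imread("pics/top0.png")
cv2.imwrite("pics/a1.png",cv2.resize(a,(800,600)))
cv2.imwrite("pics/b1.png",cv2.resize(b,(800,600)))
E
```

```text
(no output)
```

View pics/a1.png

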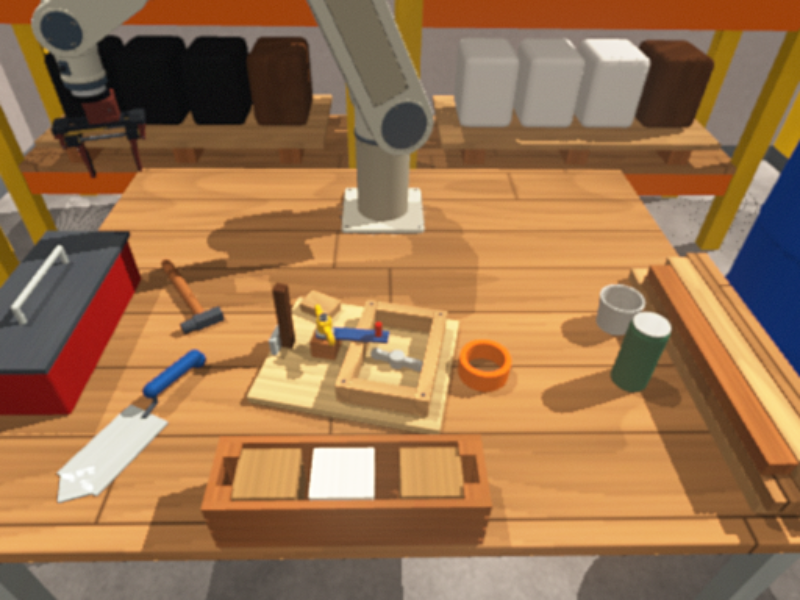

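View pics/b1.png

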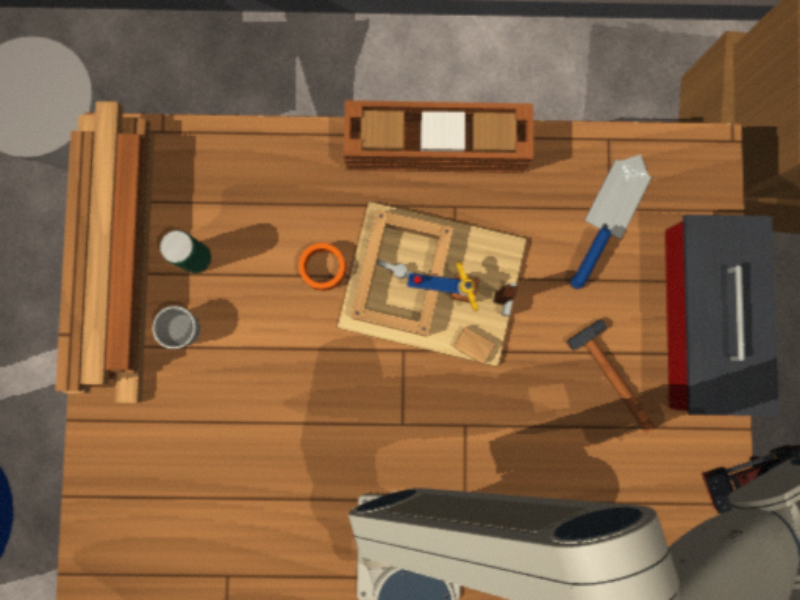

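>>> move_arm(
  gripper=0,
  motion=[
    [[-0.52,-0.87,0],[0,0,-0.17]],
    [[-0.52,-0.87,0],[0,0,-0.34]],
    [[-0.52,-0.87,0],[0,0,-0.51]],
    [[-0.52,-0.87,0],[0,0,-0.68]],
    [[-0.52,-0.87,0],[0,0,-0.85]],
  ],
)

```text
t: 1.52
ee_pos: [298.3, -476.6, 222.9]
orientation: [3.093, -0.547, 0.0]
ft_force: [-0.3, -0.3, 0.7]
width: 41.5
```

```bash
cat > h.py <<'E'
from workcell import ctrl
import numpy as np, cv2
from scipy.spatial.transform import Rotation as Ro
S=np.array([553.0,-115.0]); TH=-0.213
def b2w(p): 
    c,s=np.cos(TH),np.sin(TH); return S+np.array([c*p[0]-s*p[1],s*p[0]+c*p[1]])
def pol(r,deg,z):
    a=np.radians(deg); return np.r_[b2w([r*np.cos(a),r*np.sin(a)]),z]
# desired tool: z down, x along board x
RD=np.column_stack([[np.cos(TH),np.sin(TH),0],[np.sin(TH),-np.cos(TH),0],[0,0,-1]])
def plan(targets,o=None):
    o=o or ctrl.get_obs(); R=Ro.from_rotvec(o["orientation"]).as_matrix()
    print("t",round(o["t"],2),"pos",o["ee_pos"].round(1),"F",o["ft_force"].round(1),"w",round(o["width"],1))
    print("turn",(Ro.from_matrix(R.T@RD).as_rotvec()/np.radians(60)).round(3))
    d=o["ee_pos"][:2]-S; c,s=np.cos(TH),np.sin(TH); b=np.array([c*d[0]+s*d[1],-s*d[0]+c*d[1]])
    print("board",b.round(1),"r",np.hypot(*b).round(1),"deg",np.degrees(np.arctan2(b[1],b[0])).round(1))
    print([(R.T@(np.asarray(t)-o["ee_pos"])/150).round(3).tolist() for t in targets])
def shot(tag,c,box=None,k=5):
    im=ctrl.get_image(c)["pixels"][:,:,::-1]
    if box: x0,x1,y0,y1=box; im=im[y0:y1,x0:x1]
    cv2.imwrite(f"pics/{tag}.png",cv2.resize(im,None,fx=k,fy=k,interpolation=cv2.INTER_CUBIC))
E
python3 - <<'E'
from h import *
plan([pol(44,-8,180)])
E
```

```text
t 1.52 pos [ 298.3 -476.6  222.9] F [-0.3 -0.3  0.7] w 41.5
turn [ 0.    -0.    -0.131]
board [-172.5 -407.3] r 442.3 deg -113.0
[[1.062, -2.846, 0.285]]
```

>>> move_arm(
  motion=[
    [[0.35,-0.95,0],[0,0,-0.131]],
    [[0.35,-0.95,0],[0,0,-0.131]],
    [[0.35,-0.95,0],[0,0,-0.131]],
    [[0.35,-0.95,0],[0,0,-0.131]],
    [[0.35,-0.95,0],[0,0,-0.131]],
  ],
)

```text
t: 2.15
ee_pos: [396.5, -362.4, 222.8]
orientation: [3.122, -0.344, 0.0]
ft_force: [0.3, 0.6, -0.7]
width: 0.4
```

```bash
python3 - <<'E'
from h import *
plan([pol(44,-8,200)])
E
```

```text
t 2.15 pos [ 396.5 -362.4  222.8] F [ 0.3  0.6 -0.7] w 0.4
turn [ 0.    -0.    -0.006]
board [-100.7 -274.9] r 292.7 deg -110.1
[[0.95, -1.798, 0.151]]
```

>>> move_arm(
  motion=[
    [[0.48,-0.9,0],[0,0,0]],
    [[0.48,-0.9,0],[0,0,0]],
    [[0.48,-0.9,0],[0,0,0]],
    [[0.48,-0.9,0],[0,0,0]],
    [[0.48,-0.9,0],[0,0,0]],
  ],
)

```text
t: 2.78
ee_pos: [495.6, -247.0, 222.5]
orientation: [3.122, -0.346, -0.001]
ft_force: [-0.4, -0.1, -0.3]
width: 0.1
```

>>> move_arm(
  motion=[
    [[0.47,-0.9,0],[0,0,0]],
    [[0.47,-0.9,0],[0,0,0]],
    [[0.47,-0.9,0],[0,0,0]],
    [[0.47,-0.9,0],[0,0,0]],
    [[0.47,-0.9,0],[0,0,0]],
  ],
)

```text
t: 3.4
ee_pos: [593.6, -131.0, 222.5]
orientation: [3.122, -0.347, -0.001]
ft_force: [-0.5, 0.2, -0.2]
width: 0.6
```

```bash
python3 - <<'E'
from h import *
plan([pol(44,-8,200),pol(44,-8,86)])
for n in("stud_top","nut_wing","post_top","bar_peg"):
  for c in("scene","top"):
    ctrl.get_image(c)
    print(n,c,[(np.round(d["location"],1).tolist(),round(d["p"],2)) for d in ctrl.pinpoint(c,n)[:3]])
shot("s1","scene",(130,310,150,290),4)
E
```

```text
t 3.4 pos [ 593.6 -131.   222.5] F [-0.5  0.2 -0.2] w 0.6
turn [ 0.     0.001 -0.008]
board [43.1 -7.1] r 43.7 deg -9.3
[[0.003, -0.006, 0.15], [0.004, -0.007, 0.91]]
stud_top scene [([552.2, -115.0, 114.6], 0.74), ([555.4, -113.8, 65.5], 0.34)]
stud_top top [([554.5, -114.1, 111.6], 0.74)]
nut_wing scene [([592.3, -99.5, 91.8], 0.47)]
nut_wing top []
post_top scene [([536.7, -192.9, 170.7], 0.74), ([465.1, 501.1, 0.0], 0.44)]
post_top top [([538.3, -192.3, 171.6], 0.82)]
bar_peg scene [([563.0, -9.4, 87.0], 0.69), ([591.8, 27.8, 18.7], 0.57), ([435.4, -133.4, 21.0], 0.23)]
bar_peg top [([564.4, -9.8, 84.5], 0.69)]
```

View pics/s1.png

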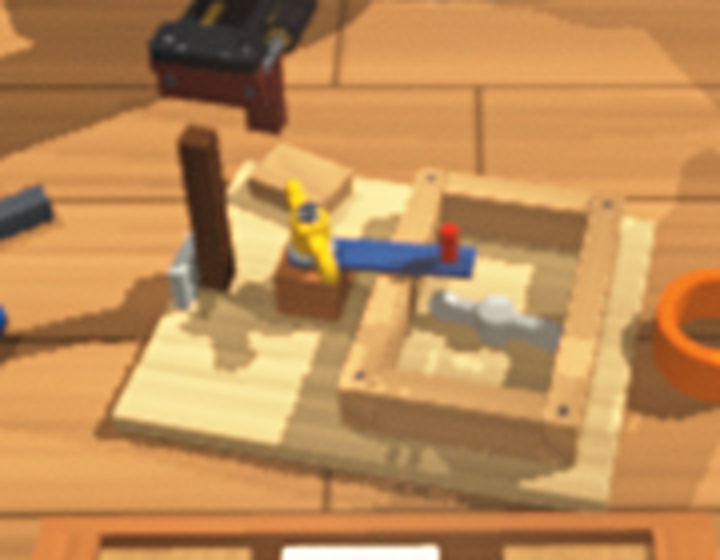

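The picture shows the closed fingertips at about (265,125) in the crop. They are high above and behind the yellow nut (310,225), with its wing pointing down-right. I'll lower next to the ear.

>>> move_arm(
  motion=[
    [[0.003,-0.007,0.3],[0,0,0]],
    [[0.003,-0.007,0.55],[0,0,0]],
    [[0.003,-0.007,0.75],[0,0,0]],
    [[0.003,-0.007,0.85],[0,0,0]],
    [[0.003,-0.007,0.91],[0,0,0]],
  ],
)

```text
t: 4.88
ee_pos: [595.5, -128.4, 85.8]
orientation: [-3.123, 0.344, 0.0]
ft_force: [-0.0, 0.3, 1.0]
width: 0.0
```

```bash
python3 - <<'E'
from h import *
plan([pol(44,a,86) for a in (2,12,22,32,42)])
shot("s2","scene",(130,310,150,290),4)
shot("t2","top",(220,360,120,240),5)
E
```

```text
t 4.88 pos [ 595.5 -128.4   85.8] F [-0.   0.3  1. ] w 0.0
turn [ 0.     0.    -0.006]
board [44.4 -4.2] r 44.6 deg -5.3
[[-0.003, -0.038, -0.001], [-0.01, -0.089, -0.001], [-0.025, -0.137, -0.001], [-0.048, -0.183, -0.001], [-0.08, -0.223, -0.001]]
```

View pics/s2.png

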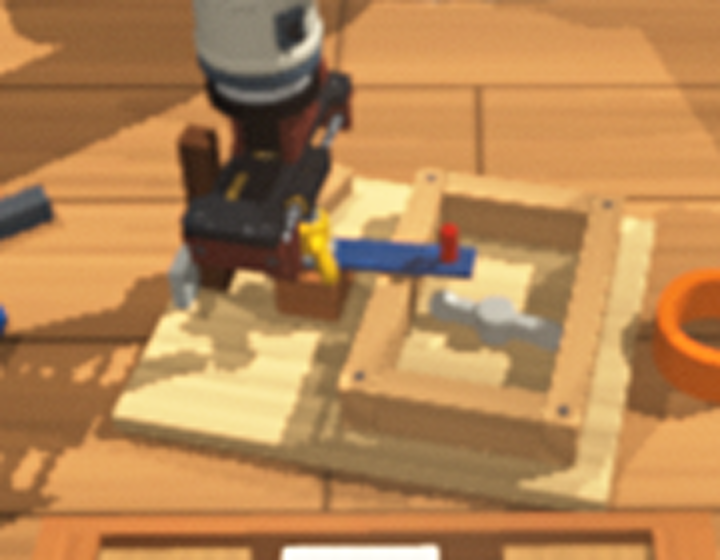

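View pics/t2.png

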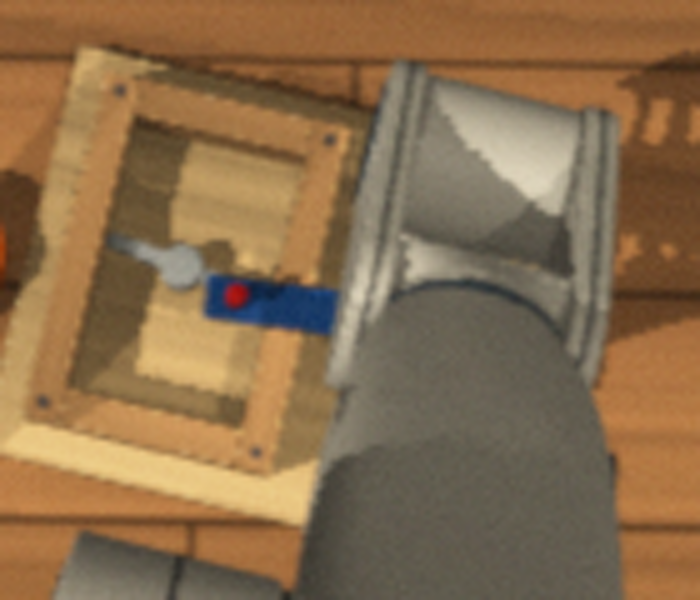

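Scene view: the fingertips (290,270) sit at the ear on its clockwise side. The top view is blocked by the wrist. Starting stroke 1.

```bash
python3 - <<'E'
from h import *
plan([pol(44,a,86.5) for a in (5,17,29,41,53)])
E
```

```text
t 4.97 pos [ 595.3 -128.5   86. ] F [-0.3 -0.4 -0.7] w 0.6
turn [-0.     0.    -0.006]
board [44.2 -4.2] r 44.4 deg -5.4
[[-0.003, -0.054, -0.004], [-0.015, -0.114, -0.004], [-0.039, -0.17, -0.004], [-0.075, -0.22, -0.004], [-0.12, -0.261, -0.004]]
```

>>> move_arm(
  motion=[
    [[-0.003,-0.054,0],[0,0,0]],
    [[-0.015,-0.114,0],[0,0,0]],
    [[-0.039,-0.17,0],[0,0,0]],
    [[-0.075,-0.22,0],[0,0,0]],
    [[-0.12,-0.26,0],[0,0,0]],
  ],
)

```text
t: 5.6
ee_pos: [586.2, -85.8, 86.4]
orientation: [3.123, -0.344, 0.001]
ft_force: [1.3, -1.9, 0.0]
width: 0.5
```

```bash
python3 - <<'E'
from h import *
plan([pol(44,a,87) for a in (65,77,89,101,113)])
shot("s3","scene",(130,310,150,290),4)
E
```

```text
t 5.6 pos [586.2 -85.8  86.4] F [ 1.3 -1.9  0. ] w 0.5
turn [-0.    -0.001 -0.006]
board [26.2 35.6] r 44.2 deg 53.6
[[-0.051, -0.028, -0.004], [-0.109, -0.048, -0.004], [-0.17, -0.055, -0.004], [-0.231, -0.049, -0.004], [-0.29, -0.031, -0.004]]
```

View pics/s3.png

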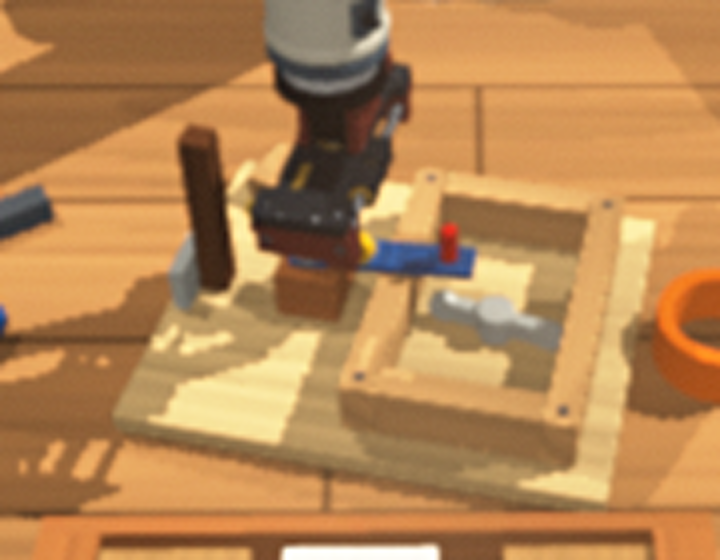

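The ear, at (365,245), is being pushed. The force is about 2 N. Going on.

>>> move_arm(
  motion=[
    [[-0.051,-0.028,0],[0,0,0]],
    [[-0.11,-0.048,0],[0,0,0]],
    [[-0.17,-0.055,-0.004],[0,0,0]],
    [[-0.23,-0.049,-0.004],[0,0,0]],
    [[-0.29,-0.031,-0.004],[0,0,0]],
  ],
)

```text
t: 6.28
ee_pos: [544.2, -72.3, 86.8]
orientation: [-3.122, 0.344, -0.0]
ft_force: [2.5, 0.5, -0.8]
width: 0.6
```

```bash
python3 - <<'E'
from h import *
plan([pol(44,a,88) for a in (125,137,149,161,173)])
E
```

```text
t 6.28 pos [544.2 -72.3  86.8] F [ 2.5  0.5 -0.8] w 0.6
turn [-0.    -0.    -0.006]
board [-17.6  39.9] r 43.6 deg 113.8
[[-0.051, 0.026, -0.008], [-0.097, 0.066, -0.008], [-0.133, 0.116, -0.008], [-0.159, 0.171, -0.008], [-0.172, 0.231, -0.008]]
```

>>> move_arm(
  motion=[
    [[-0.051,0.026,-0.008],[0,0,0]],
    [[-0.097,0.066,-0.008],[0,0,0]],
    [[-0.133,0.116,-0.008],[0,0,0]],
    [[-0.16,0.17,-0.008],[0,0,0]],
    [[-0.172,0.23,-0.008],[0,0,0]],
  ],
)

```text
t: 6.9
ee_pos: [511.6, -100.9, 87.9]
orientation: [-3.122, 0.344, 0.001]
ft_force: [1.4, 2.0, 0.1]
width: 0.0
```

```bash
python3 - <<'E'
from h import *
plan([pol(44,a,88) for a in (180,187,194,194,194)])
shot("s4","scene",(130,310,150,290),4)
E
```

```text
t 6.9 pos [ 511.6 -100.9   87.9] F [1.4 2.  0.1] w 0.0
turn [-0.     0.    -0.006]
board [-43.4   5. ] r 43.7 deg 173.4
[[-0.004, 0.033, -0.0], [-0.001, 0.069, -0.0], [0.005, 0.104, -0.0], [0.005, 0.104, -0.0], [0.005, 0.104, -0.0]]
```

View pics/s4.png

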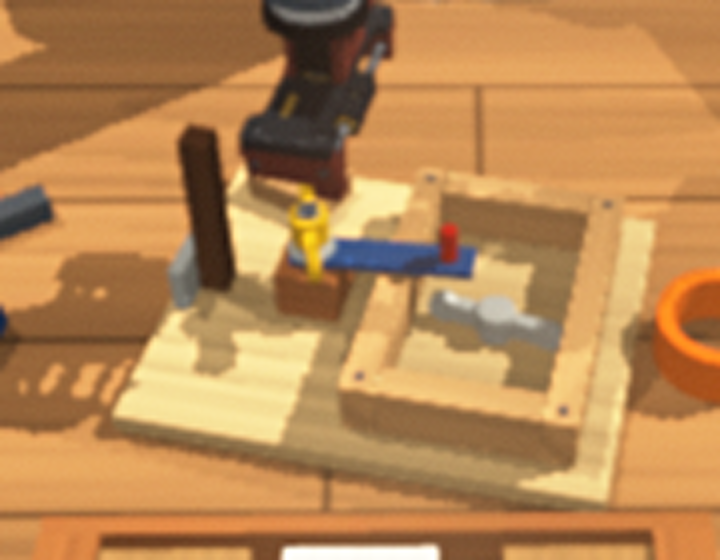

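The nut, at (310,225), has turned almost half a turn and now lies roughly along world x. I'll finish the stroke, then lift.

>>> move_arm(
  motion=[
    [[-0.004,0.033,0],[0,0,0]],
    [[-0.001,0.069,0],[0,0,0]],
    [[0.005,0.104,0],[0,0,0]],
    [[0.005,0.104,0],[0,0,0]],
    [[0.0,0.085,-0.1],[0,0,0]],
  ],
)

```text
t: 7.58
ee_pos: [508.4, -112.9, 102.6]
orientation: [-3.122, 0.345, 0.004]
ft_force: [1.0, 0.7, -0.1]
width: 1.1
```

```bash
python3 - <<'E'
from h import *
c=pol(44,194,145)
plan([c,c,pol(44,-12,145),pol(44,-12,145)])
shot("s5","scene",(130,310,150,290),4)
E
```

```text
t 7.58 pos [ 508.4 -112.9  102.6] F [ 1.   0.7 -0.1] w 1.1
turn [ 0.     0.002 -0.007]
board [-44.   -7.4] r 44.6 deg -170.5
[[0.008, 0.022, -0.283], [0.008, 0.022, -0.283], [0.58, 0.008, -0.284], [0.58, 0.008, -0.284]]
```

View pics/s5.png

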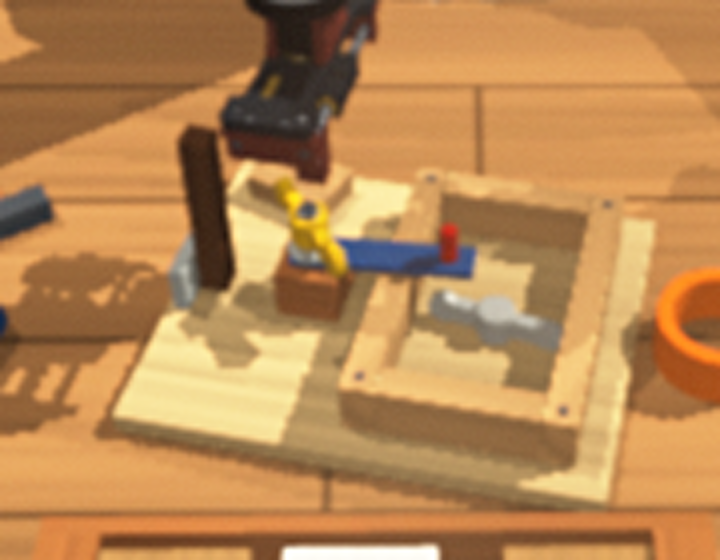

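Stroke 1 is done: the near wing points to (345,270), so the nut has turned about 180°. Lifting out and going back over.

>>> move_arm(
  motion=[
    [[0.0,0.02,-0.28],[0,0,0]],
    [[0.3,0.01,-0.28],[0,0,0]],
    [[0.58,0.008,-0.28],[0,0,0]],
    [[0.58,0.008,-0.28],[0,0,0]],
    [[0.58,0.008,-0.28],[0,0,0]],
  ],
)

```text
t: 8.25
ee_pos: [593.0, -132.7, 144.9]
orientation: [-3.123, 0.344, 0.002]
ft_force: [0.6, -0.3, 0.0]
width: 0.6
```

```bash
python3 - <<'E'
from h import *
plan([pol(44,-8,90),pol(44,-8,90)]+[pol(44,a,90) for a in (2,12,22)])
E
```

```text
t 8.25 pos [ 593.  -132.7  144.9] F [ 0.6 -0.3  0. ] w 0.6
turn [ 0.     0.001 -0.006]
board [42.8 -8.8] r 43.7 deg -11.7
[[0.005, -0.018, 0.366], [0.005, -0.018, 0.366], [0.008, -0.069, 0.366], [0.001, -0.12, 0.366], [-0.014, -0.169, 0.366]]
```

>>> move_arm(
  motion=[
    [[0.005,-0.018,0.2],[0,0,0]],
    [[0.005,-0.018,0.366],[0,0,0]],
    [[0.005,-0.018,0.366],[0,0,0]],
    [[0.008,-0.069,0.366],[0,0,0]],
    [[0.001,-0.12,0.366],[0,0,0]],
  ],
)

```text
t: 8.88
ee_pos: [598.8, -115.2, 91.4]
orientation: [3.123, -0.345, 0.003]
ft_force: [0.0, 0.5, 0.7]
width: 0.2
```

```bash
python3 - <<'E'
from h import *
plan([pol(44,a,91) for a in (24,36,48,60,72)])
shot("s6","scene",(130,310,150,290),4)
E
```

```text
t 8.88 pos [ 598.8 -115.2   91.4] F [0.  0.5 0.7] w 0.2
turn [-0.    -0.002 -0.007]
board [44.8  9.5] r 45.8 deg 12.0
[[-0.031, -0.056, 0.003], [-0.062, -0.109, 0.002], [-0.103, -0.154, 0.002], [-0.153, -0.19, 0.002], [-0.209, -0.214, 0.002]]
```

View pics/s6.png

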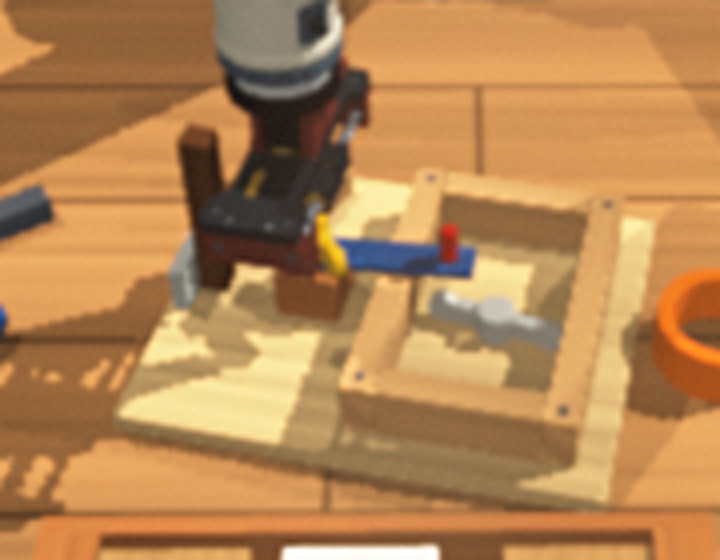

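The fingertips (300,265) are behind the second wing (335,255). Stroke 2.

>>> move_arm(
  motion=[
    [[-0.031,-0.056,0],[0,0,0]],
    [[-0.062,-0.109,0],[0,0,0]],
    [[-0.103,-0.154,0],[0,0,0]],
    [[-0.153,-0.19,0],[0,0,0]],
    [[-0.209,-0.214,0],[0,0,0]],
  ],
)

```text
t: 9.55
ee_pos: [574.2, -76.9, 90.1]
orientation: [3.123, -0.344, 0.001]
ft_force: [2.1, -1.4, 0.7]
width: 0.6
```

```bash
python3 - <<'E'
from h import *
plan([pol(44,a,92) for a in (84,96,108,120,132)])
E
```

```text
t 9.55 pos [574.2 -76.9  90.1] F [ 2.1 -1.4  0.7] w 0.6
turn [ 0.    -0.    -0.006]
board [12.7 41.7] r 43.6 deg 73.1
[[-0.054, -0.014, -0.012], [-0.115, -0.013, -0.013], [-0.175, 0.0, -0.013], [-0.231, 0.025, -0.013], [-0.28, 0.062, -0.013]]
```

>>> move_arm(
  motion=[
    [[-0.054,-0.014,-0.01],[0,0,0]],
    [[-0.115,-0.013,-0.013],[0,0,0]],
    [[-0.175,0.0,-0.013],[0,0,0]],
    [[-0.231,0.025,-0.013],[0,0,0]],
    [[-0.28,0.062,-0.013],[0,0,0]],
  ],
)

```text
t: 10.18
ee_pos: [530.6, -77.4, 92.0]
orientation: [-3.122, 0.345, 0.001]
ft_force: [1.1, 1.0, 0.3]
width: 0.5
```

```bash
python3 - <<'E'
from h import *
plan([pol(44,a,93) for a in (144,156,168,180,192)])
E
```

```text
t 10.18 pos [530.6 -77.4  92. ] F [1.1 1.  0.3] w 0.5
turn [-0.     0.    -0.006]
board [-29.8  32. ] r 43.8 deg 132.9
[[-0.038, 0.041, -0.007], [-0.069, 0.095, -0.007], [-0.087, 0.153, -0.007], [-0.093, 0.214, -0.007], [-0.086, 0.275, -0.007]]
```

>>> move_arm(
  motion=[
    [[-0.038,0.041,-0.005],[0,0,0]],
    [[-0.069,0.095,-0.007],[0,0,0]],
    [[-0.087,0.153,-0.007],[0,0,0]],
    [[-0.093,0.214,-0.007],[0,0,0]],
    [[-0.086,0.275,-0.007],[0,0,0]],
  ],
)

```text
t: 10.8
ee_pos: [509.4, -115.3, 93.0]
orientation: [-3.122, 0.345, 0.001]
ft_force: [0.5, 2.5, 0.2]
width: 0.4
```

```bash
python3 - <<'E'
from h import *
plan([pol(44,189,110),pol(44,189,150),pol(44,-12,150)])
shot("s7","scene",(130,310,150,290),4)
E
```

```text
t 10.8 pos [ 509.4 -115.3   93. ] F [0.5 2.5 0.2] w 0.4
turn [-0.     0.001 -0.007]
board [-42.6  -9.5] r 43.6 deg -167.4
[[-0.006, -0.018, -0.114], [-0.006, -0.018, -0.38], [0.57, -0.007, -0.381]]
```

View pics/s7.png

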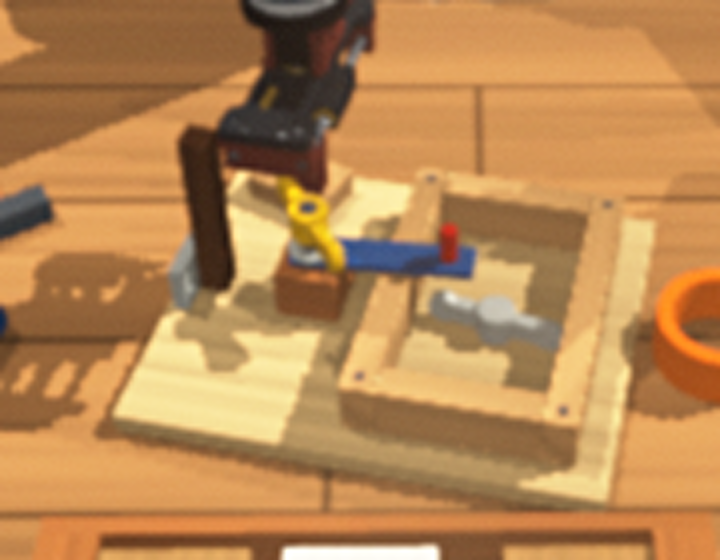

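Stroke 2 is done: the nut has risen, and its near wing points to (340,262) again. Going back for the third stroke.

>>> move_arm(
  motion=[
    [[-0.006,-0.018,-0.15],[0,0,0]],
    [[0.0,-0.018,-0.38],[0,0,0]],
    [[0.3,-0.01,-0.38],[0,0,0]],
    [[0.57,-0.007,-0.38],[0,0,0]],
    [[0.57,-0.007,-0.38],[0,0,0]],
  ],
)

```text
t: 11.48
ee_pos: [595.8, -133.4, 150.1]
orientation: [3.122, -0.345, 0.003]
ft_force: [-0.3, 0.4, 0.4]
width: 0.4
```

```bash
python3 - <<'E'
from h import *
plan([pol(44,-9,96),pol(44,-9,96)]+[pol(44,a,96) for a in (2,12,22)])
E
```

```text
t 11.47 pos [ 595.8 -133.4  150.1] F [-0.3  0.4  0.4] w 0.4
turn [ 0.    -0.002 -0.007]
board [45.7 -9. ] r 46.6 deg -11.1
[[-0.016, -0.014, 0.361], [-0.016, -0.014, 0.361], [-0.013, -0.07, 0.361], [-0.019, -0.121, 0.361], [-0.034, -0.17, 0.361]]
```

>>> move_arm(
  motion=[
    [[-0.01,-0.014,0.2],[0,0,0]],
    [[-0.01,-0.014,0.361],[0,0,0]],
    [[-0.01,-0.014,0.361],[0,0,0]],
    [[-0.01,-0.04,0.361],[0,0,0]],
    [[-0.01,-0.07,0.361],[0,0,0]],
  ],
)

```text
t: 12.1
ee_pos: [595.0, -121.7, 97.1]
orientation: [3.122, -0.345, 0.003]
ft_force: [0.6, 0.2, -0.4]
width: 0.6
```

```bash
python3 - <<'E'
from h import *
plan([pol(44,a,96.5) for a in (14,26,38,48,58)])
E
```

```text
t 12.1 pos [ 595.  -121.7   97.1] F [ 0.6  0.2 -0.4] w 0.6
turn [ 0.    -0.002 -0.007]
board [42.5  2.3] r 42.5 deg 3.1
[[0.001, -0.056, 0.004], [-0.02, -0.113, 0.004], [-0.053, -0.165, 0.004], [-0.088, -0.202, 0.004], [-0.129, -0.233, 0.004]]
```

>>> move_arm(
  motion=[
    [[0.001,-0.056,0.004],[0,0,0]],
    [[-0.02,-0.113,0.004],[0,0,0]],
    [[-0.053,-0.165,0.004],[0,0,0]],
    [[-0.088,-0.202,0.004],[0,0,0]],
    [[-0.13,-0.233,0.004],[0,0,0]],
  ],
)

```text
t: 12.72
ee_pos: [582.8, -82.9, 95.4]
orientation: [-3.123, 0.344, -0.0]
ft_force: [0.6, -1.2, -1.0]
width: 0.4
```

```bash
python3 - <<'E'
from h import *
plan([pol(44,a,97) for a in (62,66,70,72,72)])
shot("s8","scene",(130,310,150,290),4)
E
```

```text
t 12.72 pos [582.8 -82.9  95.4] F [ 0.6 -1.2 -1. ] w 0.4
turn [-0.    -0.    -0.006]
board [22.3 37.6] r 43.8 deg 59.3
[[-0.011, -0.008, -0.011], [-0.03, -0.017, -0.011], [-0.049, -0.024, -0.011], [-0.058, -0.028, -0.011], [-0.058, -0.028, -0.011]]
```

View pics/s8.png

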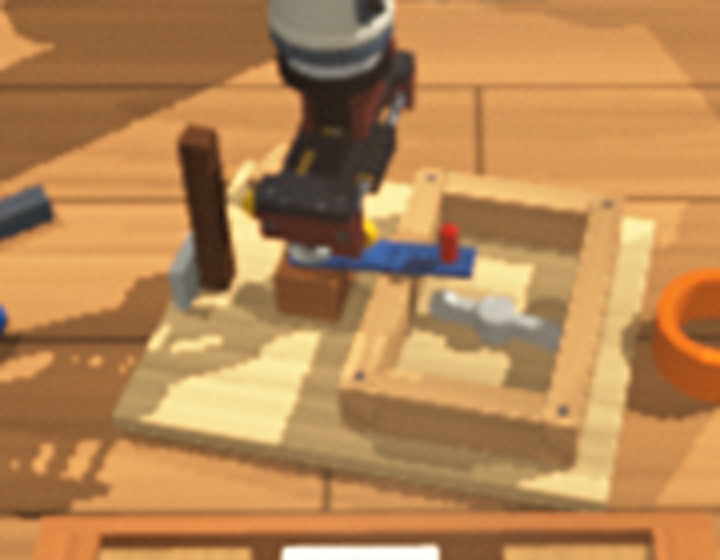

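>>> move_arm(
  motion=[
    [[-0.011,-0.008,0],[0,0,0]],
    [[-0.03,-0.017,0],[0,0,0]],
    [[-0.049,-0.024,0],[0,0,0]],
    [[-0.049,-0.024,0],[0,0,0]],
    [[0.0,0.0,-0.05],[0,0,0]],
  ],
)

```text
t: 13.4
ee_pos: [582.0, -83.2, 102.4]
orientation: [-3.122, 0.344, 0.004]
ft_force: [-1.0, -0.4, 0.0]
width: 0.7
```

>>> move_arm(
  motion=[
    [[0.1,0,-0.3],[0,0,0]],
    [[0.5,-0.2,-0.5],[0,0,0]],
    [[0.9,-0.2,-0.6],[0,0,0]],
    [[0.9,-0.2,-0.6],[0,0,0]],
    [[0.9,-0.2,-0.6],[0,0,0]],
  ],
)

```text
t: 14.02
ee_pos: [720.7, -83.8, 192.2]
orientation: [-3.123, 0.345, 0.002]
ft_force: [-1.2, -0.2, -0.1]
width: 0.6
```

```bash
python3 - <<'E'
from h import *
plan([pol(105,70,150)])
for n in("stud_top","nut_wing","wing_nut","bar_peg"):
  for c in("scene","top"):
    ctrl.get_image(c)
    print(n,c,[(np.round(d["location"],1).tolist(),round(d["p"],2)) for d in ctrl.pinpoint(c,n)[:3]])
shot("s9","scene",(180,260,170,230),10)
shot("t9","top",(220,360,120,240),5)
E
```

```text
t 14.03 pos [720.7 -83.8 192.2] F [-1.2 -0.2 -0.1] w 0.6
turn [ 0.     0.001 -0.007]
board [157.4  65.9] r 170.6 deg 22.7
[[-0.811, -0.213, 0.283]]
stud_top scene [([550.8, -119.2, 113.7], 0.68)]
stud_top top []
nut_wing scene [([562.1, -71.3, 100.8], 0.38)]
nut_wing top []
wing_nut scene [([554.5, -111.0, 85.4], 0.54)]
wing_nut top []
bar_peg scene [([562.8, -9.4, 86.0], 0.72)]
bar_peg top [([567.9, -11.9, 85.6], 0.53), ([589.5, 24.7, 17.4], 0.24)]
```

View pics/s9.png

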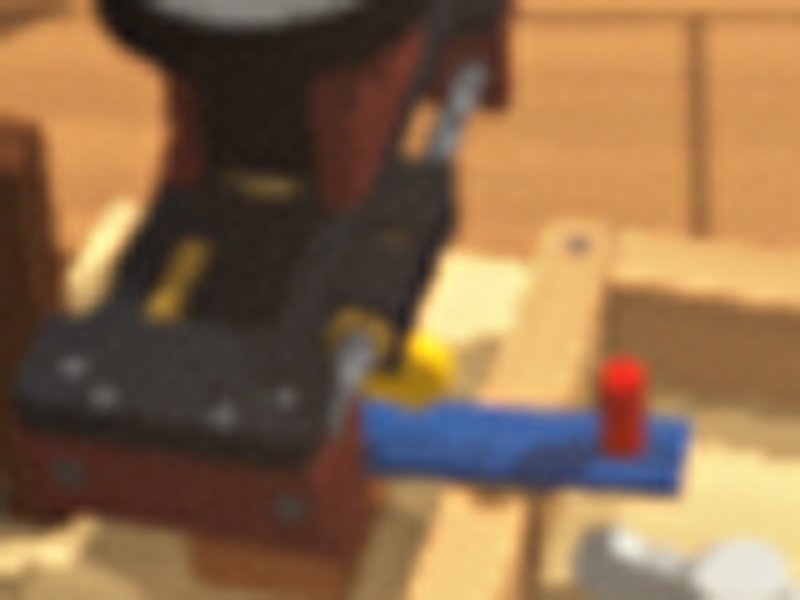

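View pics/t9.png

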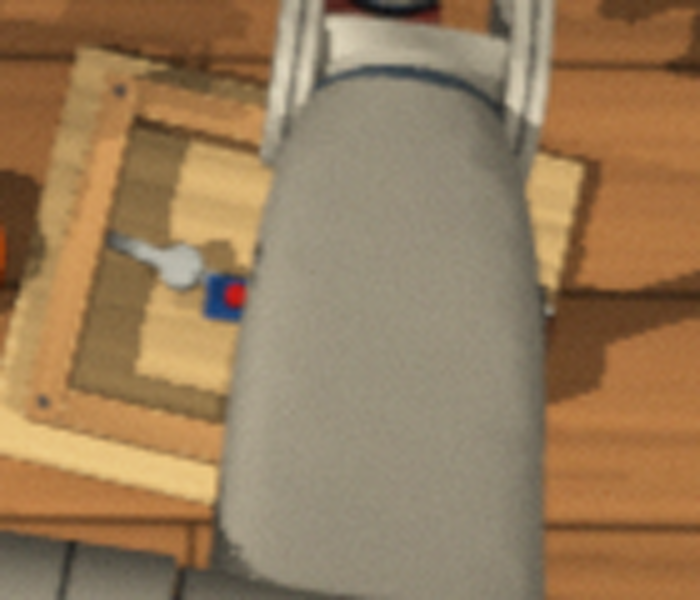

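Both views are blocked by the arm, so I'm moving aside to +y to see the nut.

>>> move_arm(
  motion=[
    [[-0.2,-0.4,-0.1],[0,0,0]],
    [[-0.4,-0.8,-0.1],[0,0,0]],
    [[-0.7,-1,-0.1],[0,0,0]],
    [[-0.7,-1,-0.1],[0,0,0]],
    [[-0.7,-1,-0.1],[0,0,0]],
  ],
)

```text
t: 15.55
ee_pos: [652.0, 85.7, 208.2]
orientation: [3.123, -0.343, 0.002]
ft_force: [-0.1, -0.4, -0.6]
width: 0.2
```

```bash
python3 - <<'E'
from h import *
plan([pol(105,70,150)])
for n in("stud_top","nut_wing","wing_nut","bar_peg"):
  for c in("scene","top"):
    ctrl.get_image(c)
    print(n,c,[(np.round(d["location"],1).tolist(),round(d["p"],2)) for d in ctrl.pinpoint(c,n)[:3]])
shot("s10","scene",(180,260,170,230),10)
shot("t10","top",(260,340,150,210),10)
E
```

```text
t 15.55 pos [652.   85.7 208.2] F [-0.1 -0.4 -0.6] w 0.2
turn [-0.    -0.001 -0.006]
board [ 54.3 217.1] r 223.8 deg 76.0
[[-0.118, 0.79, 0.388]]
stud_top scene []
stud_top top [([552.3, -113.7, 113.2], 0.96)]
nut_wing scene [([561.3, -73.4, 102.9], 0.58)]
nut_wing top [([562.0, -72.8, 100.5], 0.57)]
wing_nut scene [([553.0, -112.4, 85.0], 0.49)]
wing_nut top [([556.1, -114.7, 85.4], 0.66)]
bar_peg scene []
bar_peg top [([567.6, -8.8, 86.2], 0.79), ([700.6, -428.8, -2.4], 0.69), ([554.3, -112.8, 3.5], 0.51)]
```

View pics/s10.png

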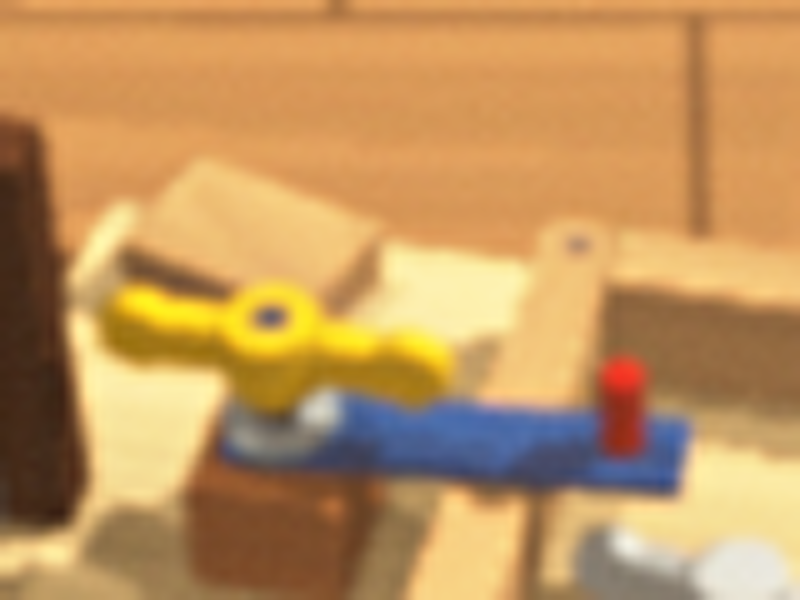

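View pics/t10.png

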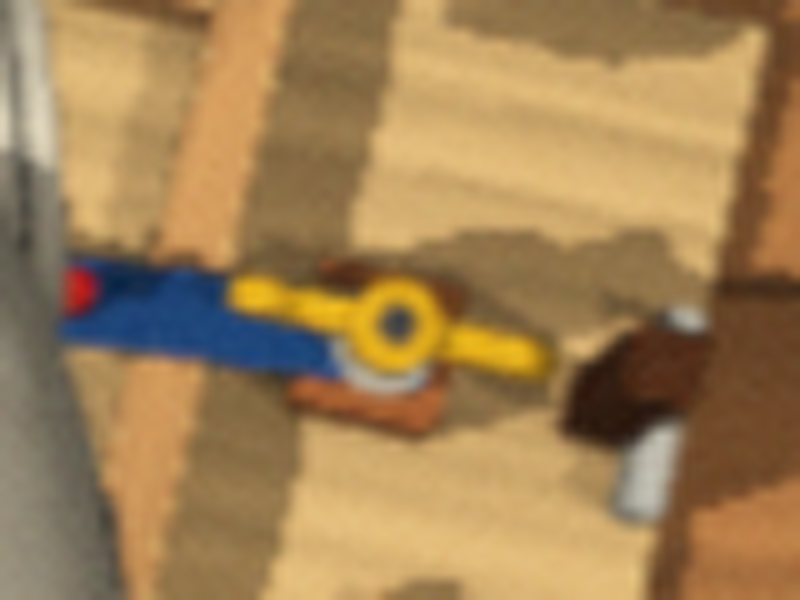

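Both views show the nut with its wings nearly along the bar: ears at (245,293) and (530,355) in the top crop. I'll work out its angle against the board.

```bash
cat >> h.py <<'E'
def bp(im,uv,z):
    K,R,t=[np.asarray(im[k]) for k in("camera_matrix","R","t")]
    d=R.T@np.linalg.solve(K,np.c_[uv,np.ones(len(uv))].T); C=-R.T@t
    return (C[:,None]+d*((z-C[2])/d[2])).T[:,:2]
def nutangle(c,z):
    im=ctrl.get_image(c); h=cv2.cvtColor(im["pixels"],cv2.COLOR_RGB2HSV)
    m=cv2.inRange(h,(18,180,120),(35,255,255))
    s=bp(im,np.argwhere(m>0)[:,::-1].astype(float),z)
    k=np.hypot(*(s-S).T)<75; s=s[k]
    w,v=np.linalg.eigh(np.cov(s.T)); a=v[:,1]
    return len(s),s.mean(0).round(1),np.degrees(np.arctan2(a[1],a[0]))%180
E
python3 - <<'E'
from h import *
for c in("top","scene"):
  for z in (100,105): 
    n,m,a=nutangle(c,z); print(c,z,n,m,"world",round(a,1),"board",round(a-np.degrees(TH),1))
im=ctrl.get_image("top")
p=bp(im,np.array([[371,203],[531,238],[499,364],[338,328]])*.64-.18,18)
e=np.roll(p,-1,0)-p
print(p.round(0),np.hypot(*e.T).round(),np.degrees(np.arctan2(e[:,1],e[:,0])).round(1))
a=cv2.imread("pics/top0.png");x0,x1,y0,y1=205,350,122,242
cv2.imwrite("pics/tc.png",cv2.resize(a[y0:y1,x0:x1],None,fx=5,fy=5,interpolation=cv2.INTER_CUBIC))
E
```

```text
top 100 140 [ 554.4 -115.1] world 76.9 board 89.1
top 105 144 [ 553.9 -114.4] world 77.0 board 89.2
scene 100 241 [ 551.8 -113.7] world 74.2 board 86.4
scene 105 240 [ 557.2 -113.1] world 74.1 board 86.3
[[ 745.   94.]
 [ 671. -262.]
 [ 392. -191.]
 [ 466.  161.]] [363. 288. 360. 287.] [-101.7  165.7   78.1  -13.6]
```

View pics/tc.png

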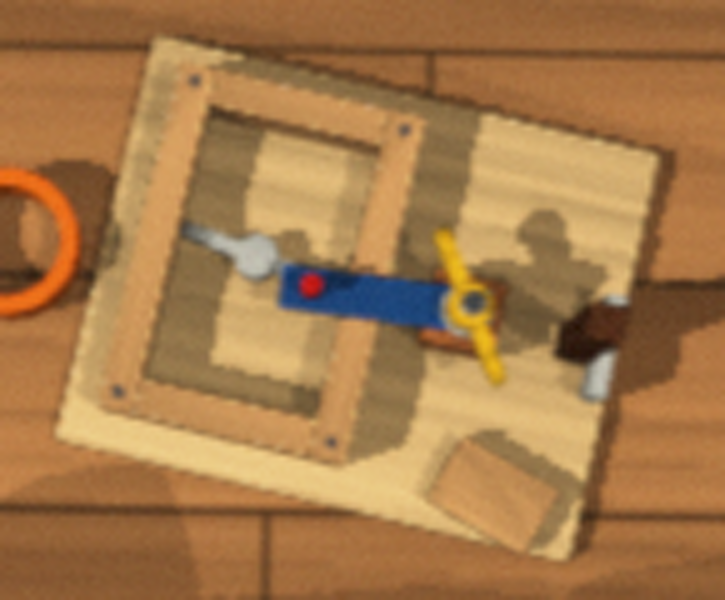

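The nut reads about 89° on the board, a turn of about 7.84. The target is 8.0 (98°), so one small nudge brings it to level.

```bash
python3 - <<'E'
from h import *
plan([pol(44,50,150)])
E
```

```text
t 16.7 pos [651.5  85.8 207.8] F [-0.1  0.6 -0.5] w 0.7
turn [-0.    -0.    -0.006]
board [ 53.8 217. ] r 223.6 deg 76.1
[[-0.162, 1.223, 0.386]]
```

>>> move_arm(
  motion=[
    [[-0.1,0.4,0.1],[0,0,0]],
    [[-0.16,0.8,0.3],[0,0,0]],
    [[-0.16,1,0.386],[0,0,0]],
    [[-0.16,1,0.386],[0,0,0]],
    [[-0.16,1,0.386],[0,0,0]],
  ],
)

```text
t: 17.32
ee_pos: [596.0, -55.1, 150.4]
orientation: [-3.122, 0.345, -0.002]
ft_force: [-0.3, 1.1, -0.3]
width: 0.6
```

```bash
python3 - <<'E'
from h import *
plan([pol(44,50,150)])
E
```

```text
t 17.32 pos [596.  -55.1 150.4] F [-0.3  1.1 -0.3] w 0.6
turn [-0.    -0.001 -0.007]
board [29.4 67.6] r 73.7 deg 66.5
[[-0.006, 0.226, 0.003]]
```

>>> move_arm(
  motion=[
    [[-0.003,0.22,0.0],[0,0,0]],
    [[-0.003,0.22,0.0],[0,0,0]],
    [[-0.003,0.22,0.2],[0,0,0]],
    [[-0.003,0.22,0.345],[0,0,0]],
    [[-0.003,0.22,0.345],[0,0,0]],
  ],
)

```text
t: 17.95
ee_pos: [587.3, -86.0, 97.1]
orientation: [-3.122, 0.342, 0.004]
ft_force: [-0.4, -0.4, 0.0]
width: 0.4
```

```bash
python3 - <<'E'
from h import *
plan([pol(44,a,98) for a in (60,68,74,78,79)])
E
```

```text
t 17.95 pos [587.3 -86.   97.1] F [-0.4 -0.4  0. ] w 0.4
turn [-0.     0.002 -0.005]
board [27.3 35.6] r 44.9 deg 52.5
[[-0.036, -0.016, -0.006], [-0.073, -0.034, -0.006], [-0.102, -0.044, -0.005], [-0.122, -0.049, -0.005], [-0.127, -0.05, -0.005]]
```

>>> move_arm(
  motion=[
    [[-0.036,-0.016,-0.005],[0,0,0]],
    [[-0.073,-0.034,-0.005],[0,0,0]],
    [[-0.102,-0.044,-0.005],[0,0,0]],
    [[-0.122,-0.049,-0.005],[0,0,0]],
    [[-0.127,-0.05,-0.005],[0,0,0]],
  ],
)

```text
t: 18.58
ee_pos: [571.4, -76.2, 99.5]
orientation: [-3.123, 0.345, -0.003]
ft_force: [2.3, -0.0, 2.2]
width: -0.1
```

```bash
python3 - <<'E'
from h import *
plan([pol(44,79,98),pol(52,60,98),pol(60,60,150), pol(110,45,160)])
E
```

```text
t 18.57 pos [571.4 -76.2  99.5] F [ 2.3 -0.   2.2] w -0.1
turn [-0.    -0.002 -0.007]
board [ 9.7 41.8] r 43.0 deg 76.9
[[-0.009, -0.009, 0.01], [0.108, -0.022, 0.01], [0.135, -0.068, -0.336], [0.453, -0.243, -0.402]]
```

>>> move_arm(
  motion=[
    [[-0.012,-0.008,0.005],[0,0,0]],
    [[-0.012,-0.008,0.005],[0,0,0]],
    [[0.06,-0.02,0.0],[0,0,0]],
    [[0.11,-0.04,-0.2],[0,0,0]],
    [[0.14,-0.2,-0.4],[0,0,0]],
  ],
)

```text
t: 19.2
ee_pos: [597.7, -52.0, 158.9]
orientation: [3.122, -0.347, -0.004]
ft_force: [-0.3, 1.3, -0.2]
width: 0.2
```

>>> move_arm(
  motion=[
    [[0.1,-0.4,-0.2],[0,0,0]],
    [[0.15,-0.8,-0.2],[0,0,0]],
    [[0.2,-1,-0.2],[0,0,0]],
    [[0.2,-1,-0.2],[0,0,0]],
    [[0.2,-1,-0.2],[0,0,0]],
  ],
)

```text
t: 19.82
ee_pos: [659.1, 88.0, 188.2]
orientation: [3.122, -0.344, -0.003]
ft_force: [0.6, -0.1, 0.5]
width: 0.2
```

```bash
python3 - <<'E'
from h import *
plan([pol(105,72,150),pol(105,72,85)])
for c in("top","scene"):
    n,m,a=nutangle(c,102); print(c,n,m,"world",round(a,1),"board",round(a-np.degrees(TH),1))
for n in("nut_wing","wing_nut","bar_peg"):
    ctrl.get_image("top")
    print(n,[(np.round(d["location"],1).tolist(),round(d["p"],2)) for d in ctrl.pinpoint("top",n)[:3]])
shot("s11","scene",(180,260,170,230),10)
shot("t11","top",(260,340,150,210),10)
E
```

```text
t 19.82 pos [659.1  88.  188.2] F [ 0.6 -0.1  0.5] w 0.2
turn [ 0.001  0.002 -0.006]
board [ 60.8 220.8] r 229.0 deg 74.6
[[-0.183, 0.807, 0.256], [-0.182, 0.807, 0.689]]
top 149 [ 555. -115.] world 90.4 board 102.6
scene 257 [ 553.6 -113.1] world 88.9 board 101.1
nut_wing [([548.8, -72.6, 101.8], 0.45)]
wing_nut [([556.5, -113.7, 89.4], 0.67), ([536.7, -189.4, 169.6], 0.57), ([616.3, 483.4, -4.1], 0.35)]
bar_peg [([567.4, -14.3, 84.4], 0.71)]
```

View pics/s11.png

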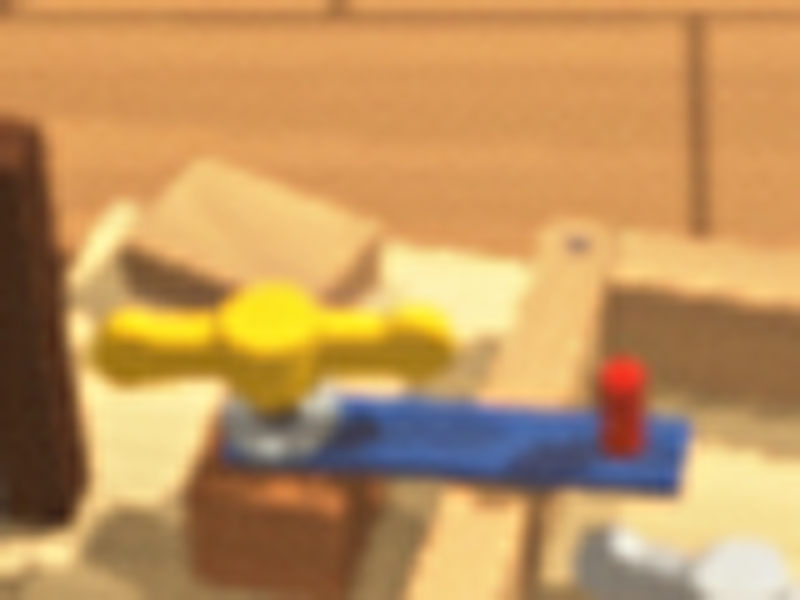

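View pics/t11.png

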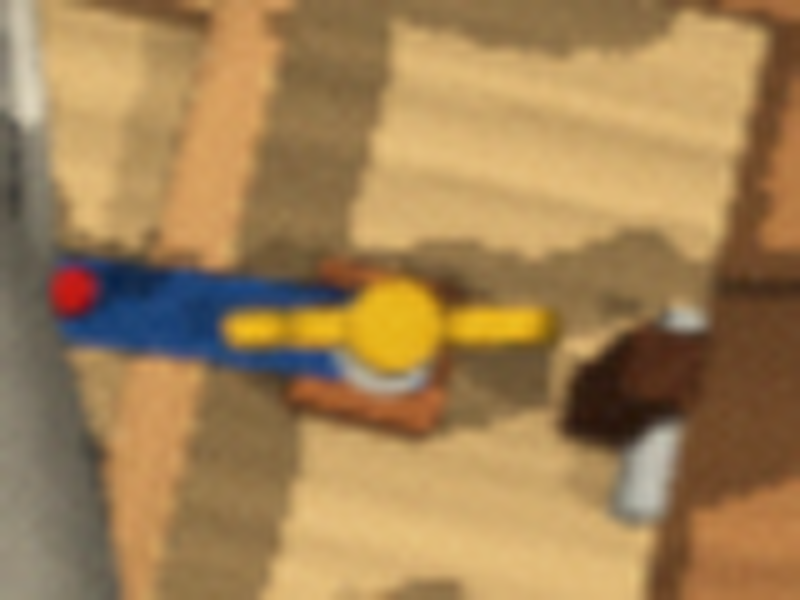

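The nut now reads about 102° (turn about 8.06). The stud end has just disappeared flush in the nut top in both views, so it is level. Next is the peg.

>>> move_arm(
  motion=[
    [[-0.1,0.3,0.1],[0,0,0]],
    [[-0.18,0.6,0.2],[0,0,0]],
    [[-0.18,0.8,0.25],[0,0,0]],
    [[-0.18,0.807,0.25],[0,0,0]],
    [[-0.18,0.807,0.25],[0,0,0]],
  ],
)

```text
t: 20.95
ee_pos: [607.6, -23.5, 151.8]
orientation: [-3.122, 0.345, -0.001]
ft_force: [0.8, -0.2, -0.6]
width: 0.3
```

```bash
python3 - <<'E'
from h import *
plan([pol(105,72,88)])
shot("s12","scene",(160,290,150,247),6)
E
```

```text
t 20.95 pos [607.6 -23.5 151.8] F [ 0.8 -0.2 -0.6] w 0.3
turn [-0.    -0.001 -0.007]
board [ 34. 101.] r 106.6 deg 71.4
[[-0.011, 0.008, 0.426]]
```

View pics/s12.png

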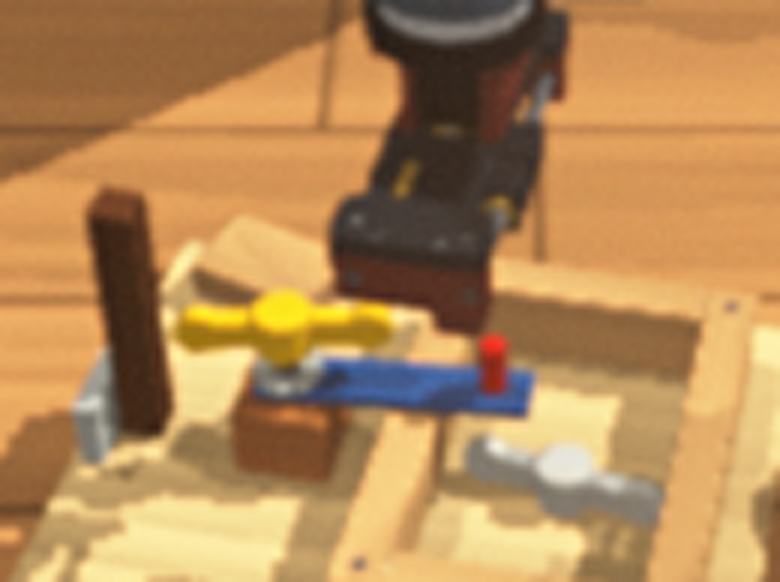

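>>> move_arm(
  motion=[
    [[0,0,0.2],[0,0,0]],
    [[-0.01,0.008,0.35],[0,0,0]],
    [[-0.01,0.008,0.425],[0,0,0]],
    [[-0.01,0.008,0.425],[0,0,0]],
    [[-0.01,0.008,0.425],[0,0,0]],
  ],
)

```text
t: 21.62
ee_pos: [606.1, -24.4, 88.6]
orientation: [-3.123, 0.344, -0.002]
ft_force: [0.4, -0.2, 0.8]
width: 0.5
```

```bash
python3 - <<'E'
from h import *
plan([pol(105,a,87) for a in (76,80,84,89,94)])
E
```

```text
t 21.62 pos [606.1 -24.4  88.6] F [ 0.4 -0.2  0.8] w 0.5
turn [-0.    -0.001 -0.006]
board [32.8 99.8] r 105.1 deg 71.8
[[-0.049, -0.013, 0.01], [-0.097, -0.023, 0.01], [-0.146, -0.03, 0.01], [-0.207, -0.033, 0.01], [-0.268, -0.031, 0.01]]
```

>>> move_arm(
  motion=[
    [[-0.049,-0.013,0.005],[0,0,0]],
    [[-0.097,-0.023,0.01],[0,0,0]],
    [[-0.146,-0.03,0.01],[0,0,0]],
    [[-0.207,-0.033,0.01],[0,0,0]],
    [[-0.268,-0.031,0.01],[0,0,0]],
  ],
)

```text
t: 22.25
ee_pos: [566.9, -11.4, 86.4]
orientation: [3.123, -0.344, 0.002]
ft_force: [1.6, -1.8, 0.5]
width: 0.9
```

```bash
python3 - <<'E'
from h import *
plan([pol(105,a,87) for a in (99,104,109,114,119)])
shot("s13","scene",(160,290,150,247),6)
E
```

```text
t 22.25 pos [566.9 -11.4  86.4] F [ 1.6 -1.8  0.5] w 0.9
turn [ 0.    -0.001 -0.006]
board [ -8.3 104.2] r 104.5 deg 94.6
[[-0.054, 0.004, -0.004], [-0.114, 0.016, -0.004], [-0.172, 0.034, -0.004], [-0.229, 0.057, -0.004], [-0.283, 0.084, -0.004]]
```

View pics/s13.png

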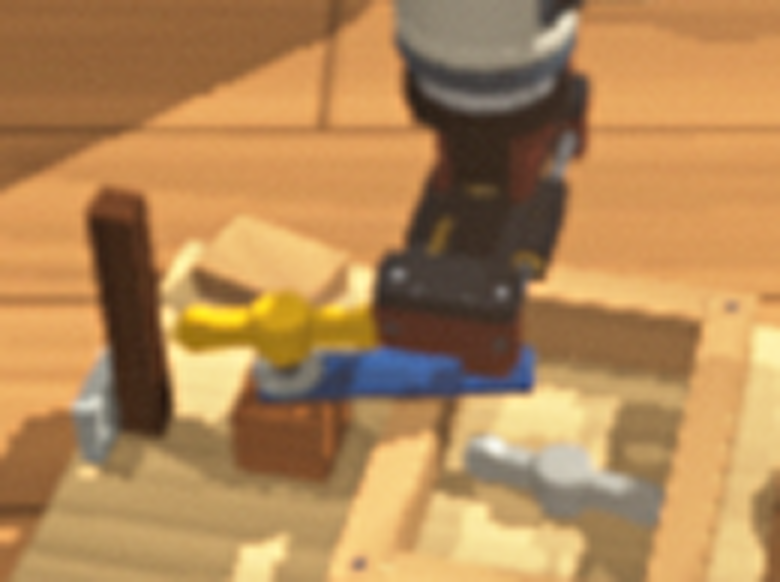

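The bar (445,370) is swinging and the nut hasn't moved. Continuing along the arc.

>>> move_arm(
  motion=[
    [[-0.054,0.004,-0.004],[0,0,0]],
    [[-0.114,0.016,-0.004],[0,0,0]],
    [[-0.172,0.034,-0.004],[0,0,0]],
    [[-0.229,0.057,-0.004],[0,0,0]],
    [[-0.283,0.084,-0.004],[0,0,0]],
  ],
)

```text
t: 22.92
ee_pos: [522.8, -14.7, 86.9]
orientation: [3.122, -0.344, 0.002]
ft_force: [3.5, -3.9, 0.1]
width: 0.3
```

```bash
python3 - <<'E'
from h import *
plan([pol(105,a,87) for a in (124,129,134,139,144)])
E
```

```text
t 22.93 pos [522.8 -14.7  86.9] F [ 3.5 -3.9  0.1] w 0.3
turn [ 0.    -0.001 -0.006]
board [-50.7  91.6] r 104.7 deg 119.0
[[-0.053, 0.031, -0.001], [-0.102, 0.067, -0.001], [-0.147, 0.108, -0.001], [-0.189, 0.153, -0.001], [-0.227, 0.201, -0.001]]
```

```bash
python3 - <<'E'
from h import *
shot("s14","scene",(160,290,150,247),6)
shot("t14","top",(220,330,130,215),7)
for c in("scene","top"):
    print([(np.round(d["location"],1).tolist(),round(d["p"],2)) for d in ctrl.pinpoint(c,"bar_peg")[:3]])
E
```

```text
[([506.5, -21.3, 86.0], 0.73)]
[([436.1, -137.4, 22.5], 0.72)]
```

View pics/s14.png

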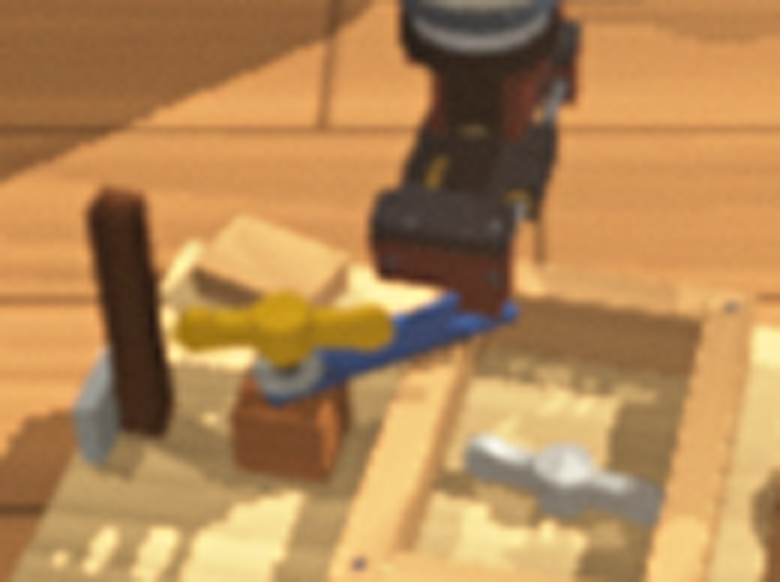

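View pics/t14.png

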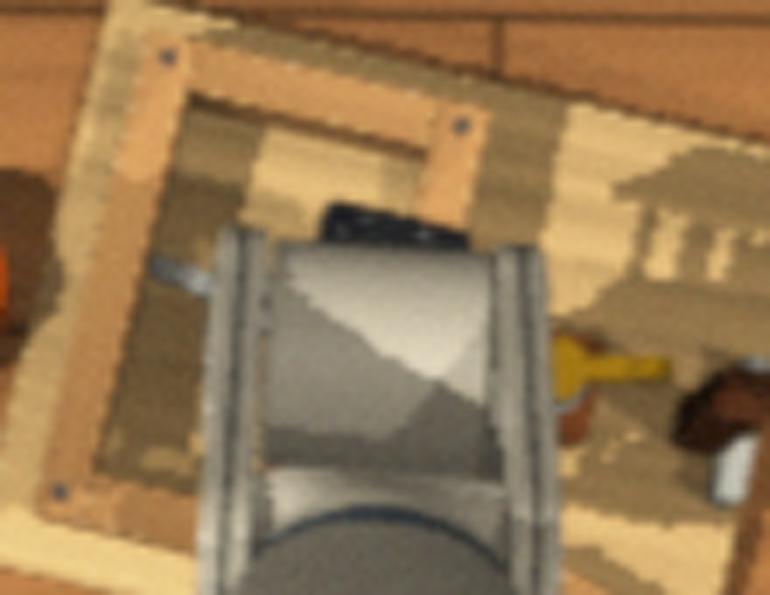

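The bar is at about 35° and swinging well, with the peg just left of the fingertips. The force is about 5 N, mostly friction as the peg slides along the fingertip. Continuing.

```bash
python3 - <<'E'
from h import *
plan([pol(105,a,87) for a in (124,129,134,139,144)])
E
```

```text
t 23.12 pos [522.  -14.2  86.6] F [ 0.1 -0.3  0.9] w 0.7
turn [-0.     0.002 -0.007]
board [-51.6  92. ] r 105.5 deg 119.3
[[-0.047, 0.033, -0.003], [-0.096, 0.07, -0.002], [-0.141, 0.111, -0.002], [-0.183, 0.155, -0.002], [-0.221, 0.203, -0.002]]
```

>>> move_arm(
  motion=[
    [[-0.053,0.031,0],[0,0,0]],
    [[-0.102,0.067,0],[0,0,0]],
    [[-0.147,0.108,0],[0,0,0]],
    [[-0.189,0.153,0],[0,0,0]],
    [[-0.227,0.201,0],[0,0,0]],
  ],
)

```text
t: 23.75
ee_pos: [482.2, -36.5, 86.7]
orientation: [-3.122, 0.345, 0.001]
ft_force: [0.8, 0.8, -0.4]
width: 0.3
```

```bash
python3 - <<'E'
from h import *
plan([pol(105,a,87) for a in (149,154,159,164,167)])
shot("s15","scene",(160,290,150,247),6)
E
```

```text
t 23.75 pos [482.2 -36.5  86.7] F [ 0.8  0.8 -0.4] w 0.3
turn [-0.     0.001 -0.007]
board [-85.8  61.7] r 105.7 deg 144.3
[[-0.028, 0.051, -0.002], [-0.056, 0.105, -0.002], [-0.08, 0.161, -0.002], [-0.099, 0.219, -0.002], [-0.108, 0.255, -0.002]]
```

View pics/s15.png

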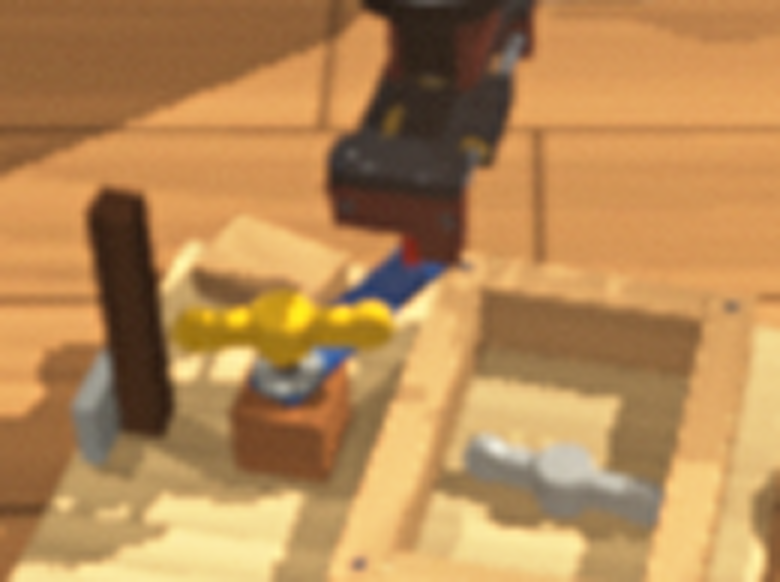

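The bar is nearly clear of the near rail, with the red peg at (412,248). Final arc.

>>> move_arm(
  motion=[
    [[-0.028,0.051,0],[0,0,0]],
    [[-0.056,0.105,0],[0,0,0]],
    [[-0.08,0.161,0],[0,0,0]],
    [[-0.099,0.219,0],[0,0,0]],
    [[-0.11,0.265,0],[0,0,0]],
  ],
)

```text
t: 24.42
ee_pos: [458.1, -72.2, 86.8]
orientation: [3.123, -0.345, 0.0]
ft_force: [1.1, 0.7, 0.4]
width: 0.4
```

```bash
python3 - <<'E'
from h import *
plan([pol(105,170,87),pol(107,155,87),pol(107,145,150)])
shot("s16","scene",(160,290,150,247),6)
E
```

```text
t 24.43 pos [458.1 -72.2  86.8] F [1.1 0.7 0.4] w 0.4
turn [-0.    -0.    -0.007]
board [-101.8   21.8] r 104.1 deg 167.9
[[-0.011, 0.024, -0.001], [0.031, -0.156, -0.001], [0.092, -0.265, -0.421]]
```

View pics/s16.png

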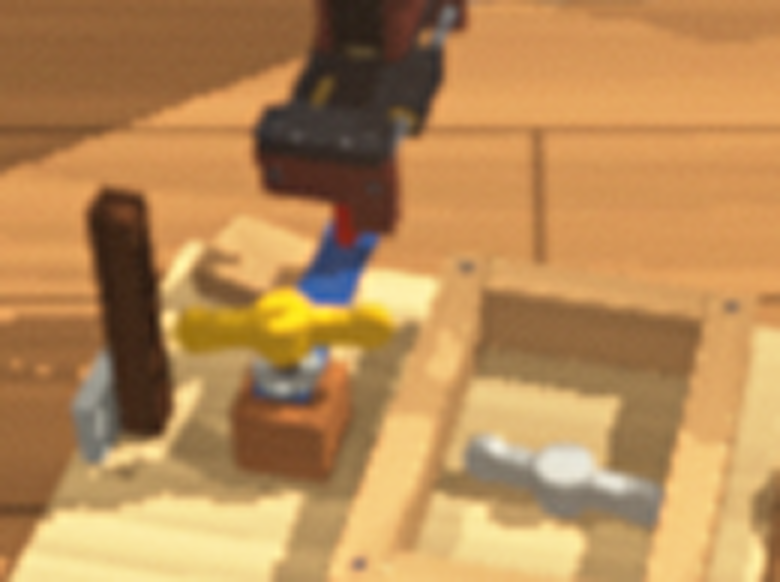

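The bar now lies alongside the rail, pointing at the robot. Backing off and lifting clear.

>>> move_arm(
  motion=[
    [[0.01,-0.08,0],[0,0,0]],
    [[0.03,-0.156,-0.1],[0,0,0]],
    [[0.03,-0.3,-0.4],[0,0,0]],
    [[0.0,-0.6,-0.7],[0,0,0]],
    [[0.0,-0.9,-0.8],[0,0,0]],
  ],
)

```text
t: 25.1
ee_pos: [488.9, 62.1, 209.5]
orientation: [-3.122, 0.345, -0.006]
ft_force: [0.3, -0.0, 0.1]
width: 0.5
```

>>> move_arm(
  motion=[
    [[-0.1,-0.4,0],[0,0,0]],
    [[-0.2,-0.8,0],[0,0,0]],
    [[-0.2,-1,0],[0,0,0]],
    [[-0.2,-1,0],[0,0,0]],
    [[-0.2,-1,0],[0,0,0]],
  ],
)

```text
t: 25.72
ee_pos: [490.5, 212.8, 206.4]
orientation: [3.122, -0.343, -0.002]
ft_force: [0.4, 0.1, 0.7]
width: 0.3
```

```bash
python3 - <<'E'
from h import *
plan([])
for c in("top","scene"):
    n,m,a=nutangle(c,102); print(c,n,m,"nut board",round(a-np.degrees(TH),1))
    for nm in("bar_peg","wing_nut","mould"):
        for d in ctrl.pinpoint(c,nm)[:2]:
            l=np.array(d["location"]);e=l[:2]-S
            print(nm,l.round(1),round(d["p"],2),"r",np.hypot(*e).round(1),"board deg",np.degrees(np.arctan2(e[1],e[0])-TH).round(1))
shot("s17","scene",(150,300,150,262),5)
shot("t17","top",(205,350,122,242),5)
E
```

```text
t 25.73 pos [490.5 212.8 206.4] F [0.4 0.1 0.7] w 0.3
turn [ 0.001  0.001 -0.006]
board [-130.4  307.2] r 333.7 deg 113.0
[]
top 142 [ 554.5 -113. ] nut board 103.4
bar_peg [451.3 -89.9  85.8] 0.56 r 104.8 board deg 178.3
wing_nut [ 556.7 -112.4   85.7] 0.53 r 4.5 board deg 47.3
wing_nut [449.3 -90.3  87.7] 0.42 r 106.6 board deg 178.8
scene 254 [ 554.1 -113. ] nut board 101.3
wing_nut [ 555.8 -111.9   88.7] 0.78 r 4.2 board deg 60.1
wing_nut [598.5 195.9  -1.4] 0.55 r 314.2 board deg 93.9
mould [ 553.3 -110.6   87.6] 0.37 r 4.4 board deg 98.3
mould [622.4 481.9   1.8] 0.28 r 600.9 board deg 95.6
```

View pics/s17.png

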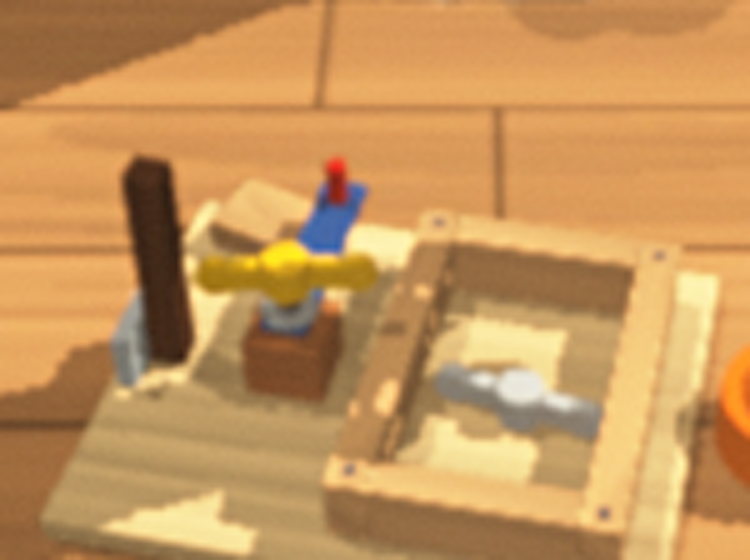

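View pics/t17.png

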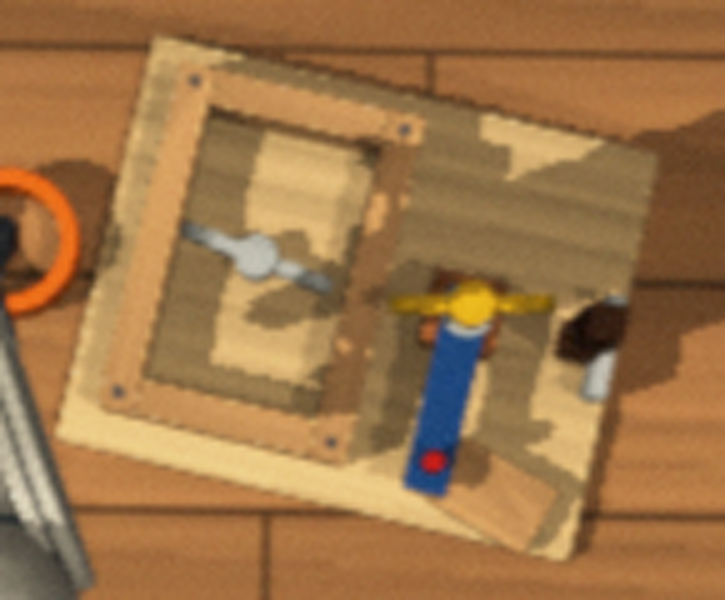

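The mould's nails are at (195,80), (404,130) and (331,441), exactly as in the first picture. The bar is off the wood, the nut is level on the stud, and the arm touches nothing. Handing in.

```bash
python3 -c "
from workcell import ctrl
print(ctrl.close_job())"
```

```text
the job is handed in; nothing more can be done
None
```

The mould frame is released and the job is handed in at about 26 s of the 54 s allowed. No verdict was reported.

- **Nut:** I spun it up with the shut fingertips in two long strokes, a shorter third and a small nudge. It last read 101–103° on the board, which is a turn of about 8.06 against 8.0 for level. In both views the stud's end sits flush in the nut's top, and the nut is still on the stud.
- **Bar:** I then pushed the red peg round. It last read 178° on the board at 105 mm from the stud, a swing of about 1.54 rad (over 1.25 is needed). The bar points at the robot, clear of the wood.
- **Everything else:** The mould's corner nails are at the same picture positions as at the start, and the loose nut and offcut look unmoved. The highest force in any reading was about 5 N. The robot ended clear of everything.

**Checks that disagreed:**
- The two cameras' nut angles differed by 1–3°.
- In the last look the networks gave wrong "mould" hits and some stray "wing_nut" ones. I judged the mould by its nails in the pictures instead.

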